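# Raise a bench lamp by one hole

### The job

Raise the lamp on its sloping telescopic arm by one hole: press the steel snap button flush, slide the outer tube uphill until the button snaps out fully in the very next hole, and let go. Do not disturb the tools and the jar lying around the stand.

Things in the scene. Friction and masses are not known exactly. Their poses are not given: they have to be found in the camera images.
- lamp_stand: Fixed lamp stand bolted to the bench: grey foot 150 x 130 x 12 mm with a 34 mm square post. Origin: centre of the foot's underside; +x is the level direction in which the arm climbs, +z up. The arm starts 100 mm above the origin and climbs at 32 degrees to the level: a dark inner steel tube, 29 mm square, fixed to the post, on which the white outer tube slides.
- outer_tube (a joint): Travel (m) uphill of the white outer tube (36 mm square, 245 mm long, 3 mm wall) with the 240 mm wide lamp bar at its upper end, 0.35 kg in all. 0 at the start, button out in the uppermost of three holes 45 mm apart; next hole at 0.045 (0.090 is one too far). Friction of 3 N holds it where it is left. Sliding it uphill takes about 6 N, and 5 N more to start while the button dips under the wall.
- snap_button (a joint): Travel (m) of the spring snap button into the tube's face: 0 = out, 6 mm proud, blocks the tube both ways; 0.006 = flush; 0.009 = under the wall; stop 0.011. Spring 1.8 N when out, 3.6 N at flush. It does not move along the arm. Pressed flush, its round top is pushed under the wall by the hole's edge as the tube is slid, and stays under until the next hole comes over it: it snaps out and stops the tube.
- button_top (a point): Crown of the snap button: domed bright steel, 16 mm across, 6 mm proud through a 17 mm hole in the sloping top face of the outer tube. Moves with the button. +x uphill along the tube, +z square out of the face (press against it, 32 degrees off vertical), +y across the tube.
- thumb_plate (a point): White plate standing square up from the outer tube's top face just uphill of the first hole: 44 mm across the tube, 26 mm tall, 6 mm thick. The point: middle of its downhill side, 12 mm above the face, 12.5 mm uphill of the first hole's middle; moves with the outer tube, axes as button_top. The fingertip that presses the button can push uphill against it.
- next_hole (a point): Middle of the next hole (17 mm) in the outer tube, level with the top face; 45 mm downhill of the first hole, moves with the outer tube.
- hammer: Bystander: a loose hammer, 260 mm long, lying on the bench near the stand. Origin: underside of its middle.
- screwdriver: Bystander: a loose screwdriver, 200 mm long, lying on the bench. Origin: underside of its middle.
- oil_jar: Bystander: a loose grey jar with black cap, 60 mm across and 100 mm tall, standing on the bench. Origin: centre of its underside.

How it is judged:
By the outcome, as a careful person would: the job done as asked, in the order asked, and still so for the second after the job is handed in, with the robot touching nothing.
It also fails if it takes over 32 s, if anything falls off the work surface, if the arm or the gripper's body presses on something with over 40 N, if the wrist force passes 120 N, or if a joint passes its speed limit or range.

### The arm

A 7-joint arm with a two-finger parallel gripper is mounted at the origin on the work surface. World frame = base frame: x ahead of the robot, y to its left, z up, the work surface at z = 0. Lengths are in m, angles in rad, forces in N, time in s.
With the tool pointing down it reaches from about 0.425 to 0.825 m from the base axis. Payload 3.6 kg.
Tool frame: the origin (TCP) lies midway between the tips of the shut fingers; the grasp point (between the pads) lies 19 mm behind it; z points along the fingers, y is the direction in which the jaws open and shut (so a half turn about z gives the same grasp; the last joint's range is limited). The gripper opens to 85 mm and grips with 20 to 120 N. Pads are 22 mm wide; open, the fingers measure 114 mm over their backs; the gripper's body (76 mm by 85 mm) begins 54 mm behind the grasp point. The pads swing forward as they close: fully open they stand 13 mm farther back than shut.
Start: joints at [1.105, 0.615, -0.013, 1.423, 0.008, 1.103, -0.04], TCP at [0.276, -0.588, 0.231] pointing down, gripper open.
Joint ranges: [-3.12, 3.12], [-0.3, 2.06], [-1.34, 1.32], [0.26, 2.42], [-1.36, 4.5], [0.01, 1.98], [-2.84, 2.84]. Speed limits (rad/s): [2.79, 2.79, 3.14, 3.14, 3.14, 3.14, 3.14].

### API

Orientations are given as a rotation vector (axis times angle).
In Python, from cell import bot gives the robot as it stands.
- The arm moves only by the tool step_arm, never from a script. Its argument "moves" is a list of rows, each an object of numbers: "tx", "ty", "tz": the shift along the tool's x, y, z in mm; "ax", "ay", "az": the turn, a rotation vector about the tool's x, y, z in degrees. A call has 1 to 20 rows; each row is the pose to reach, as a shift and turn from the pose commanded when the call began, along the tool's axes at that moment; what a row does not reach only later rows make up. A row lasts 1/10 s, in which the tool goes at most 50 mm and 8.59 degrees, less where a joint would pass 70% of its speed; a pose out of reach is approached as far as the arm can. A call with a gripper value outside its range is refused whole. "gripper" is the finger opening in mm, from 0 to 85.4, set as the call begins (left out, the last holds). The fingers move at their own pace and stop on an object; the grip force is fixed at half the most. Time passes only in rows, so rows that repeat a pose let the fingers close. It gives the time, the measured TCP pose, the force and the opening at its end, in the units of the state.
- bot.observe(): the state, without advancing time (a new reading comes with each control period).
- bot.snapshot(name): name is "side" or "top"; returns (picture, depth): 480x640x3 uint8, blue, green, red; 480x640 float32, m along the optical axis (not along the pixel's ray), 0 where there is no reading.
- bot.camera_model(name): a dict with "fx", "fy", "cx", "cy" (pixels), "extrinsics" (4x4, takes a point from world to camera coordinates). Camera axes: x right, y down, z forward; pixel columns grow to the right and rows downward; lengths in m; the calibration is good to about 2 mm. A picture is of the moment at which its call begins. camera_model takes no time and is no camera call.
- bot.hand_in(): hands the job in, once; it reports no verdict.
The state is a dict: "time_s": time; "q": joint angles; "qd": joint speeds; "effort": joint torques, N m; "position": TCP position; "tool_rot": TCP orientation; "ft_force": force on the tool from outside, world axes, zero at the start; "ft_torque": the same for the moment, N m; "gripper_width": opening from 0.0 (shut) to 1.0 (fully open).
Only numpy, scipy, OpenCV 4.12 (cv2) and the standard library are available. Lean on these libraries where they do the work, as an engineer would, in place of code of your own. Each camera call takes 0.05 s, during which the arm holds its last target.

## Working session

There is one attempt and no reset: what is moved stays moved. The work goes in short steps, Python scripts to look and compute and a tool call to move; the robot and the scene stay as the last step left them, time stands still between calls to the robot, and variables do not carry over. Pictures are saved under pics/ and viewed, and the job is handed in when it is done.

Besides the shell and the picture viewer there is one more tool, called after "Emit:" in YAML: its name, and indented under it one key for each argument. step_arm: Moves the arm, as the interface text tells. Its arguments: {"type":"object","properties":{"moves":{"type":"array","items":{"type":"object","properties":{"tx":{"type":"number"},"ty":{"type":"number"},"tz":{"type":"number"},"ax":{"type":"number"},"ay":{"type":"number"},"az":{"type":"number"}}}},"gripper":{"type":"number"}},"required":["moves"]}

```bash
mkdir -p pics; ls
python3 - <<'E'
from cell import bot
import cv2,numpy as np
for n in ["side","top"]:
    p,d=bot.snapshot(n); cv2.imwrite(f"pics/{n}0.png",p); np.save(f"pics/{n}0.npy",d)
    m=bot.camera_model(n); print(n,m)
print(bot.observe())
E
```

```text
pics
side {'fx': 500.50611074207154, 'fy': 500.50611074207154, 'cx': 310.62165695947454, 'cy': 245.91033275805046, 'extrinsics': array([[-0.91487263, -0.40372068, -0.00420632,  0.57956589],
       [-0.27652899,  0.63416618, -0.72205608,  0.27795829],
       [ 0.29417647, -0.65942617, -0.69182175,  0.77822655],
       [ 0.        ,  0.        ,  0.        ,  1.        ]])}
top {'fx': 621.00996904419, 'fy': 621.00996904419, 'cx': 314.5518181565043, 'cy': 242.41742117772426, 'extrinsics': array([[ 0.00979821, -0.99983464,  0.01531957, -0.02575582],
       [-0.9926145 , -0.01157772, -0.12075769,  0.63204045],
       [ 0.12091509, -0.01402322, -0.9925638 ,  1.02065614],
       [ 0.        ,  0.        ,  0.        ,  1.        ]])}
{'time_s': 0.1, 'q': array([ 1.10549806,  0.61583524, -0.01268004,  1.42478211,  0.00811922,
        1.10340589, -0.04039816]), 'qd': array([-1.19757957e-03, -1.14037453e-03, -2.64420052e-05, -2.32732426e-03,
       -1.05681518e-03, -8.76523001e-04,  1.54838512e-03]), 'effort': array([ 1.63526456e-03, -4.70381463e+01,  2.60463981e-01, -1.71570003e+01,
        1.01193110e-02,  5.87072951e-03,  7.12418412e-06]), 'position': array([ 0.275889  , -0.58776179,  0.23023115]), 'tool_rot': array([-3.06397442e+00, -6.83437541e-01,  8.31018419e-04]), 'ft_force': array([ 0.73731921, -0.1144502 , -0.63198558]), 'ft_torque': array([-0.00961626, -0.01416973, -0.05857512]), 'gripper_width': 1.000771455551402}
```

View pics/side0.png

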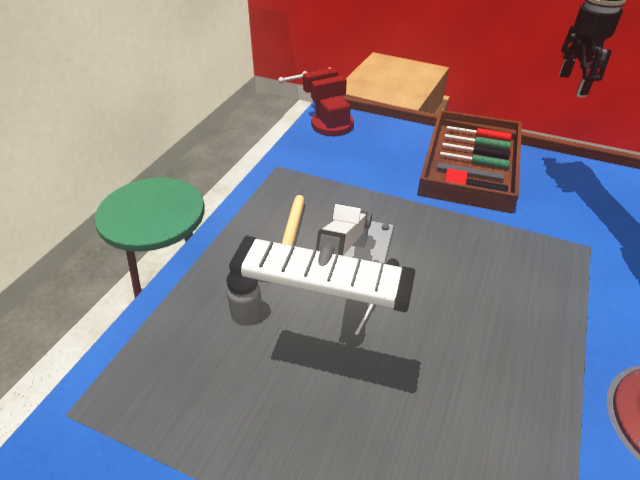

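View pics/top0.png

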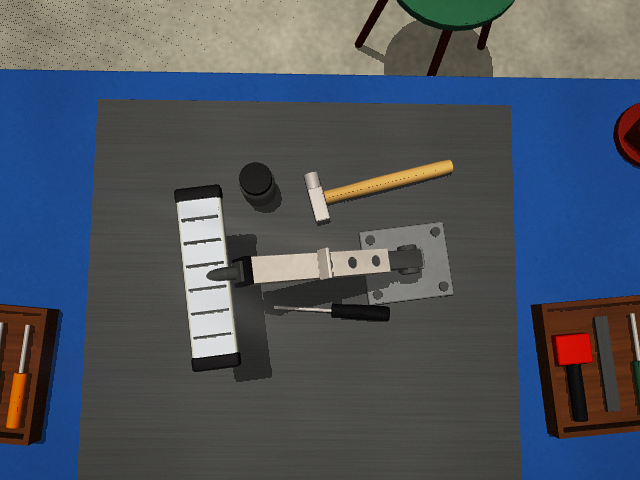

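The top view shows the arm climbing to image left: plate near (325,262), holes near (352,262) and (376,261). I'll zoom in and measure the tube face from depth.

Run:
```python
import cv2,numpy as np
p=cv2.imread("pics/top0.png")[220:300,230:430]
cv2.imwrite("pics/topz.png",cv2.resize(p,None,fx=4,fy=4,interpolation=cv2.INTER_CUBIC))
p=cv2.imread("pics/side0.png")[180:300,290:420]
cv2.imwrite("pics/sidez.png",cv2.resize(p,None,fx=4.9,fy=4.9,interpolation=cv2.INTER_CUBIC))
from cell import bot
m=bot.camera_model("top");E=np.array(m["extrinsics"])
d=np.load("pics/top0.npy")
def W(u,v,z):
    c=np.array([(u-m["cx"])/m["fx"]*z,(v-m["cy"])/m["fy"]*z,z]);return E[:3,:3].T@(c-E[:3,3])
for u in range(255,400,6): print(u,d[262,u].round(4),W(u,262,d[262,u]).round(4))
```

```text
255 0.8392 [0.5786 0.0643 0.2524]
261 0.8437 [0.5791 0.0565 0.2481]
267 0.8461 [0.5794 0.0485 0.2458]
273 0.8516 [0.58   0.0406 0.2404]
279 0.8591 [0.5807 0.0327 0.2331]
285 0.8625 [0.5811 0.0245 0.2298]
291 0.8681 [0.5817 0.0163 0.2244]
297 0.8771 [0.5826 0.008  0.2154]
303 0.8789 [ 5.828e-01 -4.000e-04  2.139e-01]
309 0.8848 [ 0.5834 -0.0089  0.2081]
315 0.8917 [ 0.5841 -0.0176  0.2013]
321 0.8841 [ 0.5835 -0.026   0.209 ]
327 0.8735 [ 0.5827 -0.0342  0.2197]
333 0.9074 [ 0.5858 -0.0441  0.1861]
339 0.913 [ 0.5864 -0.0532  0.1806]
345 0.9189 [ 0.587  -0.0624  0.1749]
351 0.9295 [ 0.588  -0.072   0.1645]
357 0.9353 [ 0.5887 -0.0815  0.1589]
363 0.9394 [ 0.5891 -0.0909  0.155 ]
369 0.9459 [ 0.5898 -0.1006  0.1486]
375 0.9601 [ 0.5912 -0.1114  0.1346]
381 0.9573 [ 0.591  -0.1203  0.1375]
387 0.9646 [ 0.5918 -0.1305  0.1304]
393 0.9716 [ 0.5925 -0.1408  0.1236]
399 0.9791 [ 0.5933 -0.1513  0.1163]
```

View pics/topz.png

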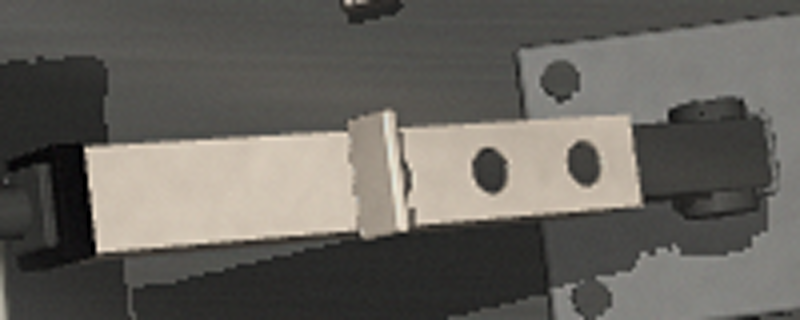

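View pics/sidez.png

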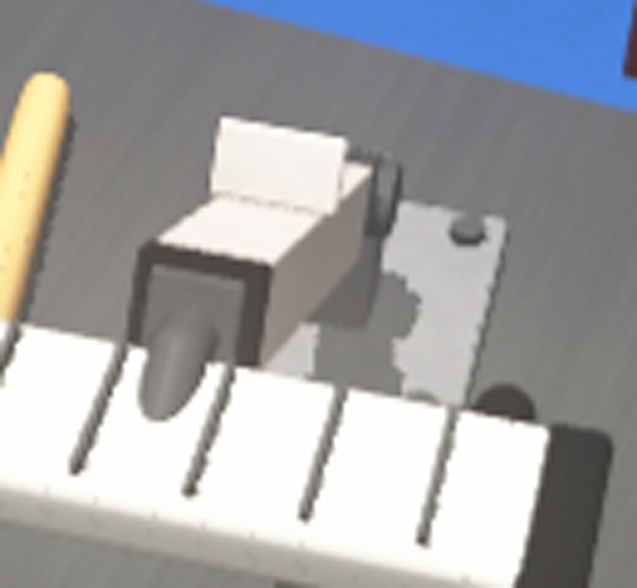

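```bash
cat > h.py <<'E'
import numpy as np,cv2
from cell import bot
class Cam:
    def __init__(s,n):
        m=bot.camera_model(n); s.m=m; s.E=np.array(m["extrinsics"]); s.R=s.E[:3,:3]; s.C=-s.R.T@s.E[:3,3]
    def pts(s,u,v,z):
        m=s.m;c=np.stack([(u-m["cx"])/m["fx"]*z,(v-m["cy"])/m["fy"]*z,z],-1);return (c-s.E[:3,3])@s.R
    def ray(s,u,v):
        m=s.m;r=np.array([(u-m["cx"])/m["fx"],(v-m["cy"])/m["fy"],1.])@s.R;return s.C,r/np.linalg.norm(r)
    def onplane(s,u,v,n,p0):
        c,r=s.ray(u,v);return c+r*((p0-c)@n)/(r@n)
    def proj(s,P):
        q=s.R@P+s.E[:3,3];return np.array([s.m["fx"]*q[0]/q[2]+s.m["cx"],s.m["fy"]*q[1]/q[2]+s.m["cy"]])
E
python3 - <<'E'
from h import *
c=Cam("top");p=cv2.imread("pics/top0.png");d=np.load("pics/top0.npy")
hsv=cv2.cvtColor(p,cv2.COLOR_BGR2HSV)
g=p.min(2)
mask=((g>130)).astype(np.uint8); mask[:, :252]=0; mask[:,400:]=0; mask[:240]=0; mask[292:]=0
# face points away from plate
v,u=np.nonzero(cv2.erode(mask,np.ones((3,3))))
k=((u<312)|(u>336))
P=c.pts(u[k],v[k],d[v[k],u[k]])
A=np.c_[P[:,:2],np.ones(len(P))];w=np.ones(len(P))>0
for _ in range(5):
    s=np.linalg.lstsq(A[w],P[w,2],rcond=None)[0];r=P[:,2]-A@s;w=abs(r)<2.5*r[w].std()
n=np.array([-s[0],-s[1],1]);n/=np.linalg.norm(n);print("n",n,"tilt",np.degrees(np.arccos(n[2])),"yaw of uphill",np.degrees(np.arctan2(s[1],s[0])),"res",r[w].std(),len(P))
# edges: per column top/bottom of mask
top=[];bot_=[];
for uu in list(range(256,312))+list(range(337,385)):
    vv=np.nonzero(mask[:,uu])[0]
    if len(vv)>15: top.append((uu,vv.min()-.5));bot_.append((uu,vv.max()+.5))
p0=np.array([0,0,s[2]])
for e in(top,bot_):
    Q=np.array([c.onplane(a,b,n,p0) for a,b in e]); vx,vy,x0,y0=cv2.fitLine(Q[:,:2].astype(np.float32),cv2.DIST_HUBER,0,.001,.001).ravel();print("edge yaw",np.degrees(np.arctan2(vy,vx)),x0,y0)
# holes
dark=((p.max(2)<100)).astype(np.uint8);dark[:,:340]=0;dark[:,384:]=0;dark[:254]=0;dark[270:]=0
nn,l,st,ce=cv2.connectedComponentsWithStats(dark)
for i in range(1,nn):
    if st[i,4]>20: print(st[i],ce[i],c.onplane(*ce[i],n,p0))
# foot corners
gp=c.pts(*np.meshgrid(np.arange(640),np.arange(480)),d)
fm=((abs(gp[...,2]-.012)<.008)&(g>90)&(np.ptp(p,axis=2)<25)).astype(np.uint8)
fm[:,:340]=0;fm[:,470:]=0;fm[:200]=0;fm[320:]=0
fm=cv2.morphologyEx(fm,cv2.MORPH_OPEN,np.ones((3,3)))
v,u=np.nonzero(fm);box=cv2.minAreaRect(np.c_[u,v].astype(np.float32));print(box,cv2.boxPoints(box))
z=np.array([0,0,1.]);bp=np.array([c.onplane(*b,z,np.array([0,0,.012])) for b in cv2.boxPoints(box)]);print(bp,bp.mean(0),np.linalg.norm(bp[1]-bp[0]),np.linalg.norm(bp[2]-bp[1]))
print("s",s)
E
```

```text
n [ 0.07888679 -0.5242804   0.8478838 ] tilt 32.01775987610041 yaw of uphill 98.5569209384508 res 0.0014048077466608919 2216
edge yaw -82.01144 0.597707 -0.01295391
edge yaw -82.297134 0.5611862 -0.012739358
[372 255   8  11  66] [375.48484848 260.31818182] [ 0.59297131 -0.11114888  0.14328277]
[348 257   9  11  74] [352.04054054 262.02702703] [ 0.58778361 -0.07340293  0.16710526]
((405.96929931640625, 262.7648620605469), (73.3353271484375, 85.27764892578125), 82.56858825683594) [[358.94608 231.92006]
 [443.50742 220.89034]
 [452.99252 293.60968]
 [368.43118 304.6394 ]]
[[ 0.65496534 -0.09704164  0.012     ]
 [ 0.67635893 -0.24615546  0.012     ]
 [ 0.54873691 -0.26072286  0.012     ]
 [ 0.528178   -0.11361439  0.012     ]] [ 0.6020598  -0.17938359  0.012     ] 0.15064068171786274 0.1284507195758748
s [-0.09303963  0.61833992  0.26718039]
```

```bash
cat >> h.py <<'E'
from scipy.spatial.transform import Rotation as Ro
yaw=np.radians(97.95);t=np.radians(32)
h=np.array([np.cos(yaw),np.sin(yaw),0]);up=np.array([0,0,1.])
U=np.cos(t)*h+np.sin(t)*up; N=-np.sin(t)*h+np.cos(t)*up
NEXT=np.array([.58778,-.0734,.1671]); B=NEXT+.045*U
RT=np.c_[U,np.cross(-N,U),-N]
def delta(P,R=RT,o=None):
    o=o or bot.observe();R0=Ro.from_rotvec(o["tool_rot"]).as_matrix()
    return (R0.T@(P-o["position"])*1000).round(1), np.degrees(Ro.from_matrix(R0.T@R).as_rotvec()).round(2)
def frame(o=None): # tcp rel. to button hole in U, across, N (mm)
    o=o or bot.observe();e=o["position"]-B;R0=Ro.from_rotvec(o["tool_rot"]).as_matrix()
    f=o["ft_force"]
    y=np.cross(N,U)
    return "t",round(o["time_s"],2),"UYN mm",(np.array([e@U,e@y,e@N])*1000).round(1),"force UYN",np.array([f@U,f@y,f@N]).round(1),"ang",np.degrees(Ro.from_matrix(R0.T@RT).as_rotvec()).round(2),"q",o["q"].round(2),"w",round(o["gripper_width"],3)
E
python3 - <<'E'
from h import *
print("B",B)
c=Cam("top");s=Cam("side");print("button crown proj top",c.proj(B+.006*N),"side",s.proj(B+.006*N))
d=np.load("pics/side0.npy")
# plate corners expected: in first-hole frame U=12.5..18.5, N=26, Y=+-22
Y=np.cross(N,U)
for y in(-.022,.022):
  for uu in(.0125,.0185):
    Q=B+uu*U+.026*N+y*Y; print(uu,y,"top",c.proj(Q).round(1),"side",s.proj(Q).round(1))
# face points uphill of plate in side view
for uu in(.04,.06,.08,.1):
    q=s.proj(B+uu*U);a,b=q.round().astype(int);P=s.pts(a,b,d[b,a]);print(uu,q.round(1),"N resid mm",1000*(P-B)@N)
W=B+.1*N
print(delta(W),delta(W,Ro.from_rotvec(bot.observe()["tool_rot"]).as_matrix()))
E
```

```text
B [ 0.58250183 -0.03560461  0.19094637]
button crown proj top [329.57765804 263.30917662] side [347.02465454 216.48364153]
0.0125 -0.022 top [328.2 246.4] side [334.7 203.3]
0.0185 -0.022 top [324.7 246.6] side [334.  203.7]
0.0125 0.022 top [332.3 277.3] side [360.8 207.8]
0.0185 0.022 top [328.8 277.7] side [360.3 208.2]
0.04 [342.3 223.3] N resid mm -0.22251509603135472
0.06 [340.1 225.1] N resid mm 0.03753461808815444
0.08 [337.8 226.9] N resid mm 0.1342912645202565
0.1 [335.3 228.9] N resid mm -0.19106804913515044
(array([ 496.5, -319. ,  -44.8]), array([ 20.18,  27.45, -70.82])) (array([ 496.5, -319. ,  -44.8]), array([0., 0., 0.]))
```

Emit:
step_arm:
  moves:
    - {"tx":31,"ty":-20,"tz":-15,"ax":1.26,"ay":1.72,"az":-4.43}
    - {"tx":62,"ty":-40,"tz":-30,"ax":2.52,"ay":3.43,"az":-8.85}
    - {"tx":93,"ty":-60,"tz":-45,"ax":3.78,"ay":5.15,"az":-13.3}
    - {"tx":124,"ty":-80,"tz":-60,"ax":5.05,"ay":6.86,"az":-17.7}
    - {"tx":155,"ty":-100,"tz":-70,"ax":6.3,"ay":8.58,"az":-22.1}
    - {"tx":186,"ty":-120,"tz":-80,"ax":7.57,"ay":10.3,"az":-26.6}
    - {"tx":217,"ty":-140,"tz":-85,"ax":8.83,"ay":12.0,"az":-31}
    - {"tx":248,"ty":-160,"tz":-85,"ax":10.1,"ay":13.7,"az":-35.4}
    - {"tx":279,"ty":-180,"tz":-85,"ax":11.4,"ay":15.4,"az":-39.8}
    - {"tx":310,"ty":-200,"tz":-85,"ax":12.6,"ay":17.2,"az":-44.3}
  gripper: 0

```text
time_s: 1.1
position: [0.4721, -0.2744, 0.316]
tool_rot: [-2.331, -1.635, -0.345]
ft_force: [0.2, -0.1, -0.0]
gripper_width: -0.0
```

Run:
```python
from h import *
print(*frame()); print(delta(B+.1*N),bot.observe()["position"])
```

```text
t 1.1 UYN mm [-121.3  142.4  223.3] force UYN [-0.1 -0.2  0. ] ang [  7.58  10.31 -26.35] q [ 0.88  0.5  -0.37  1.47 -0.16  1.36  0.24] w -0.0
(array([188.7,  53.9, 108. ]), array([  7.58,  10.31, -26.35])) [ 0.47209682 -0.27438149  0.3160045 ]
```

Emit:
step_arm:
  moves:
    - {"tx":31,"ty":9,"tz":18,"ax":1.26,"ay":1.72,"az":-4.4}
    - {"tx":63,"ty":18,"tz":36,"ax":2.53,"ay":3.44,"az":-8.8}
    - {"tx":94,"ty":27,"tz":54,"ax":3.8,"ay":5.15,"az":-13.2}
    - {"tx":126,"ty":36,"tz":72,"ax":5.05,"ay":6.9,"az":-17.6}
    - {"tx":157,"ty":45,"tz":90,"ax":6.3,"ay":8.6,"az":-22}
    - {"tx":188.7,"ty":53.9,"tz":108,"ax":7.58,"ay":10.31,"az":-26.35}
    - {"tx":188.7,"ty":53.9,"tz":108,"ax":7.58,"ay":10.31,"az":-26.35}
    - {"tx":188.7,"ty":53.9,"tz":108,"ax":7.58,"ay":10.31,"az":-26.35}

```text
time_s: 1.9
position: [0.5899, -0.0892, 0.2748]
tool_rot: [-1.758, -2.017, -0.501]
ft_force: [-0.3, -0.2, 0.2]
gripper_width: 0.002
```

Run:
```python
from h import *
print(*frame()); print(delta(B+.1*N))
for n in ["side","top"]:
    p,d=bot.snapshot(n); cv2.imwrite(f"pics/{n}1.png",p); np.save(f"pics/{n}1.npy",d)
```

```text
t 1.9 UYN mm [-1.4  0.1 99.8] force UYN [-0.   0.4  0.3] ang [-0.06  0.05 -0.13] q [ 0.65  0.69 -0.55  1.38 -0.2   1.34  0.37] w 0.002
(array([ 1.4,  0.1, -0.2]), array([-0.06,  0.05, -0.13]))
```

View pics/side1.png

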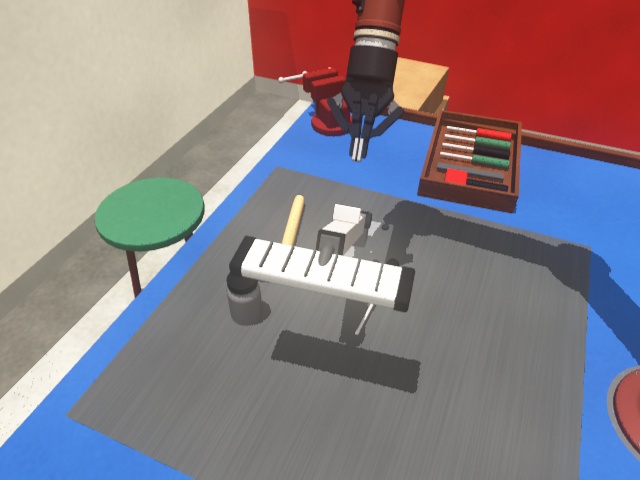

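View pics/top1.png

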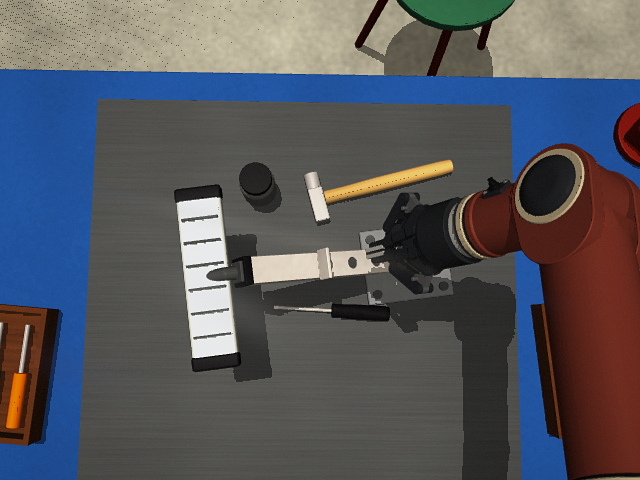

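Run:
```python
from h import *
o=bot.observe()
R0=Ro.from_rotvec(o["tool_rot"]).as_matrix()
for n,b in(("side",(320,130,60,50)),("top",(350,225,60,50))):
    c=Cam(n);print(n,c.proj(o["position"]),[c.proj(o["position"]+R0@np.array([x,0,0])).round(1) for x in(-.011,.011)])
    p=cv2.imread(f"pics/{n}1.png");x,y,w,h_=b;q=cv2.resize(p[y:y+h_,x:x+w],None,fx=10,fy=10,interpolation=cv2.INTER_NEAREST);cv2.imwrite(f"pics/{n}1z.png",q)
```

```text
side [356.81084129 159.36390571] [array([357.8, 159.2]), array([355.8, 159.5])]
top [371.87345111 253.37376912] [array([378.4, 253. ]), array([365.3, 253.8])]
```

View pics/side1z.png

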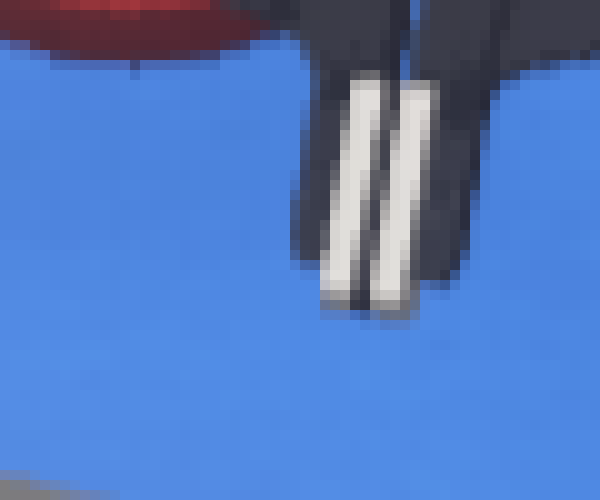

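View pics/top1z.png

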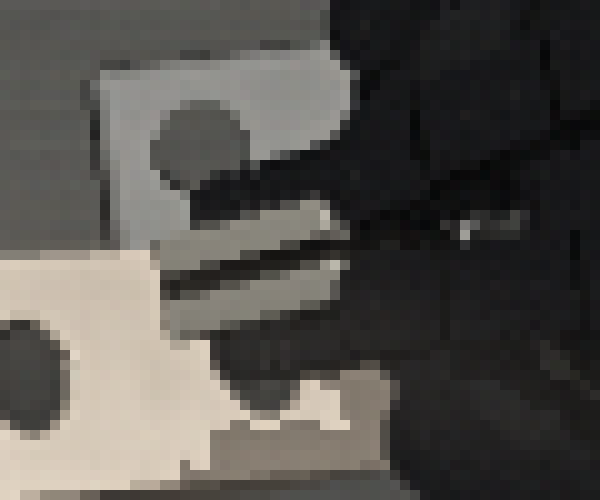

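Emit:
step_arm:
  moves:
    - {"tx":0.5,"tz":30}
    - {"tx":0.5,"tz":55}
    - {"tx":0.5,"tz":70}
    - {"tx":0.5,"tz":80}
    - {"tx":0.5,"tz":86}
    - {"tx":0.5,"tz":88}
    - {"tx":0.5,"tz":88}
    - {"tx":0.5,"tz":88}

```text
$.moves[0]: bad value
```

Run:
```python
from h import *
print(*frame())
for n,(x,y,w,h_) in(("side",(300,140,110,90)),("top",(300,215,110,90))):
    p,d=bot.snapshot(n);q=cv2.resize(p[y:y+h_,x:x+w],None,fx=6,fy=6,interpolation=cv2.INTER_NEAREST);cv2.imwrite(f"pics/{n}2z.png",q)
o=bot.observe();c=Cam("top");R0=Ro.from_rotvec(o["tool_rot"]).as_matrix()
print([c.proj(o["position"]+R0@np.array([x,0,0])).round(1) for x in(-.011,.011)])
```

```text
t 2.0 UYN mm [ -2.9   0.6 101.5] force UYN [ 0.8 -0.4  0.1] ang [ 0.1   0.17 -0.29] q [ 0.65  0.69 -0.55  1.38 -0.2   1.34  0.37] w -0.001
[array([378.5, 252.9]), array([365.4, 253.7])]
```

View pics/top2z.png

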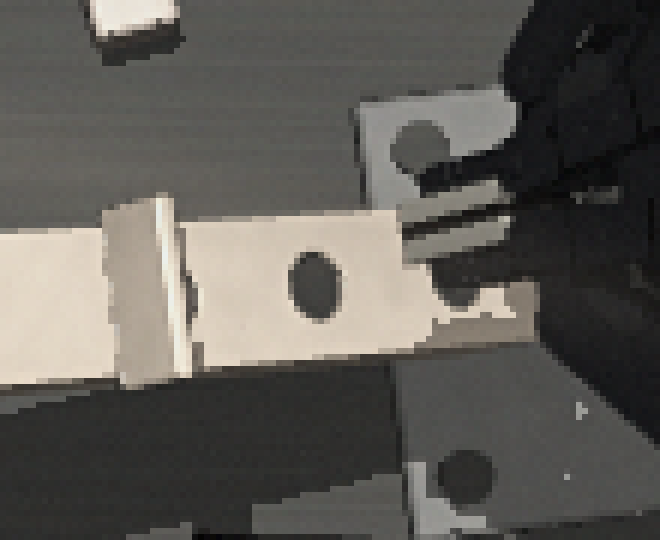

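View pics/side2z.png

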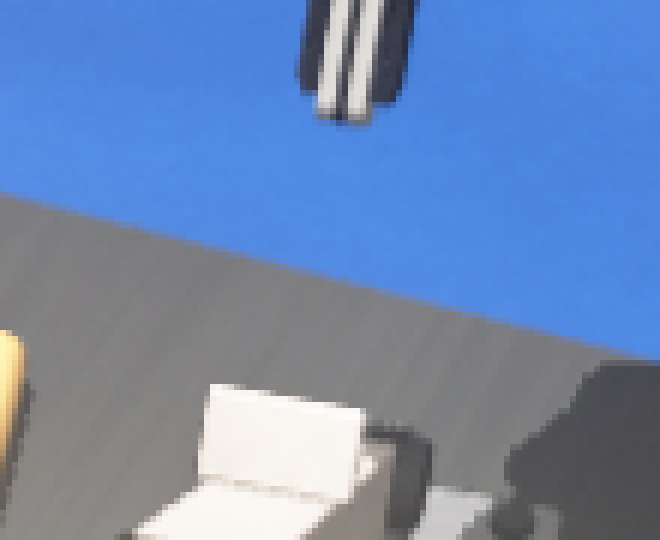

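```bash
cat >> h.py <<'E'
def avg(k=6):
    y=np.cross(N,U);a=[];f=[]
    for i in range(k):
        bot.snapshot("side");o=bot.observe();e=o["position"]-B;a.append([e@U*1e3,e@y*1e3,e@N*1e3]);g=o["ft_force"];f.append([g@U,g@y,g@N])
    R0=Ro.from_rotvec(o["tool_rot"]).as_matrix()
    print("t",round(o["time_s"],2),"UYN",np.mean(a,0).round(2),"sd",np.std(a,0).round(2),"F",np.mean(f,0).round(2),"sd",np.std(f,0).round(2),"ang",np.degrees(Ro.from_matrix(R0.T@RT).as_rotvec()).round(2))
E
python3 - <<'E'
from h import *
avg(8)
E
```

```text
t 2.5 UYN [ -1.92   0.24 101.56] sd [0.39 0.15 0.31] F [-0.09 -0.02 -0.16] sd [0.5  0.43 0.41] ang [ 0.09  0.09 -0.15]
```

Emit:
step_arm:
  moves:
    - {"tx":0.3,"ty":0,"tz":30,"ax":0,"ay":0,"az":0}
    - {"tx":0.6,"ty":0,"tz":55,"ax":0,"ay":0,"az":0}
    - {"tx":1,"ty":0,"tz":72,"ax":0,"ay":0,"az":0}
    - {"tx":1,"ty":0,"tz":82,"ax":0,"ay":0,"az":0}
    - {"tx":1,"ty":0,"tz":88,"ax":0,"ay":0,"az":0}
    - {"tx":1,"ty":0,"tz":88,"ax":0,"ay":0,"az":0}
    - {"tx":1,"ty":0,"tz":88,"ax":0,"ay":0,"az":0}

```text
time_s: 3.2
position: [0.5842, -0.0432, 0.2022]
tool_rot: [-1.761, -2.018, -0.504]
ft_force: [-0.4, -0.6, 0.2]
gripper_width: 0.003
```

Run:
```python
from h import *
avg(6)
for n,(x,y,w,h_) in(("side",(300,140,110,90)),("top",(300,215,110,90))):
    p,d=bot.snapshot(n);q=cv2.resize(p[y:y+h_,x:x+w],None,fx=6,fy=6,interpolation=cv2.INTER_NEAREST);cv2.imwrite(f"pics/{n}3z.png",q)
```

```text
t 3.5 UYN [-0.66 -0.54 13.69] sd [0.03 0.14 0.18] F [-0.21  0.01  0.36] sd [0.51 0.48 0.23] ang [ 0.12  0.1  -0.14]
```

View pics/top3z.png

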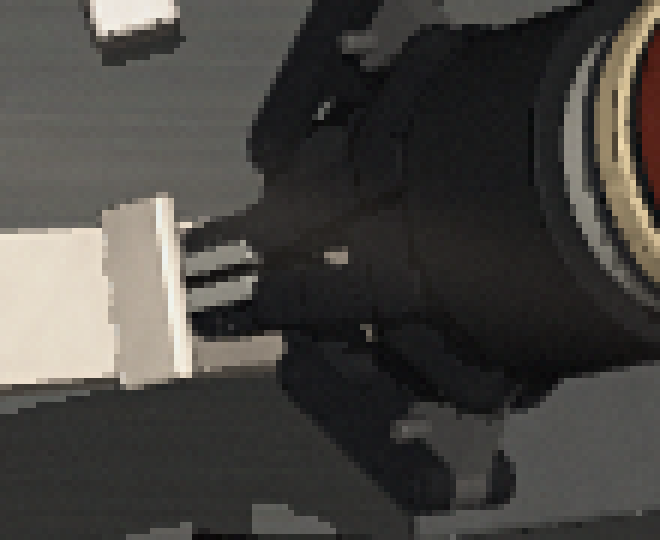

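View pics/side3z.png

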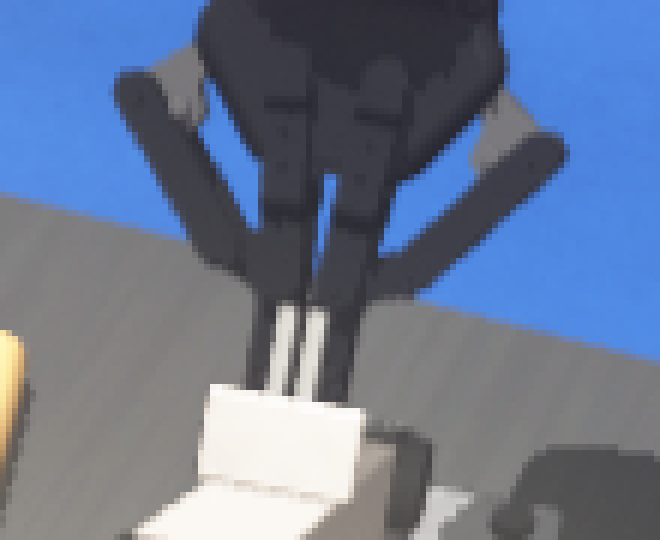

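Emit:
step_arm:
  moves:
    - {"tx":0,"ty":-1,"tz":4,"ax":0,"ay":0,"az":0}
    - {"tx":0,"ty":-1,"tz":7,"ax":0,"ay":0,"az":0}
    - {"tx":0,"ty":-1,"tz":9,"ax":0,"ay":0,"az":0}
    - {"tx":0,"ty":-1,"tz":10.5,"ax":0,"ay":0,"az":0}
    - {"tx":0,"ty":-1,"tz":11.5,"ax":0,"ay":0,"az":0}
    - {"tx":0,"ty":-1,"tz":12,"ax":0,"ay":0,"az":0}
    - {"tx":0,"ty":-1,"tz":12,"ax":0,"ay":0,"az":0}

```text
time_s: 4.3
position: [0.5817, -0.0368, 0.1916]
tool_rot: [-1.76, -2.017, -0.503]
ft_force: [-2.3, -0.8, 3.8]
gripper_width: 0.0
```

Run:
```python
from h import *
avg(6)
```

```text
t 4.6 UYN [-0.58  0.95  1.06] sd [0.02 0.01 0.04] F [-0.02  1.62  3.21] sd [0.37 0.58 0.33] ang [ 0.07  0.08 -0.14]
```

Emit:
step_arm:
  moves:
    - {"tx":0,"ty":0.5,"tz":0.6,"ax":0,"ay":0,"az":0}
    - {"tx":0,"ty":0.5,"tz":1.2,"ax":0,"ay":0,"az":0}
    - {"tx":0,"ty":0.5,"tz":1.2,"ax":0,"ay":0,"az":0}

```text
time_s: 4.9
position: [0.5818, -0.0363, 0.1909]
tool_rot: [-1.76, -2.017, -0.502]
ft_force: [-3.9, -3.1, 5.4]
gripper_width: 0.002
```

Run:
```python
from h import *
avg(5)
```

```text
t 5.15 UYN [-0.6   0.78  0.3 ] sd [0.02 0.01 0.01] F [0.9  3.9  6.77] sd [0.35 0.4  0.42] ang [ 0.03  0.09 -0.15]
```

Emit:
step_arm:
  moves:
    - {"tx":1,"ty":0,"tz":0.2,"ax":0,"ay":0,"az":0}
    - {"tx":2,"ty":0,"tz":0.2,"ax":0,"ay":0,"az":0}
    - {"tx":2.5,"ty":0,"tz":0.2,"ax":0,"ay":0,"az":0}
    - {"tx":3,"ty":0,"tz":0.2,"ax":0,"ay":0,"az":0}
    - {"tx":3.5,"ty":0,"tz":0.2,"ax":0,"ay":0,"az":0}
    - {"tx":4,"ty":0,"tz":0.2,"ax":0,"ay":0,"az":0}

```text
time_s: 5.75
position: [0.5818, -0.0363, 0.191]
tool_rot: [-1.766, -2.019, -0.499]
ft_force: [-1.6, -7.1, 1.8]
gripper_width: -0.001
```

Run:
```python
from h import *
avg(4)
```

```text
t 5.95 UYN [-0.44  0.75  0.39] sd [0.01 0.01 0.  ] F [-4.56  2.38  4.79] sd [0.72 0.31 0.58] ang [ 0.12  0.4  -0.3 ]
```

Emit:
step_arm:
  moves:
    - {"tx":1,"ty":0,"tz":0.3,"ax":0,"ay":0,"az":0}
    - {"tx":2,"ty":0,"tz":0.5,"ax":0,"ay":0,"az":0}
    - {"tx":3,"ty":0,"tz":0.5,"ax":0,"ay":0,"az":0}
    - {"tx":4,"ty":0,"tz":0.5,"ax":0,"ay":0,"az":0}
    - {"tx":4,"ty":0,"tz":0.5,"ax":0,"ay":0,"az":0}

```text
time_s: 6.45
position: [0.5817, -0.0348, 0.192]
tool_rot: [-1.77, -2.02, -0.497]
ft_force: [-2.0, -8.6, 1.4]
gripper_width: -0.0
```

Run:
```python
from h import *
avg(3)
for n,(x,y,w,h_) in(("side",(300,140,110,90)),("top",(300,215,110,90))):
    p,d=bot.snapshot(n);q=cv2.resize(p[y:y+h_,x:x+w],None,fx=6,fy=6,interpolation=cv2.INTER_NEAREST);cv2.imwrite(f"pics/{n}4z.png",q)
```

```text
t 6.6 UYN [1.33 0.72 0.42] sd [0.   0.02 0.01] F [-6.76  3.01  5.86] sd [0.74 0.37 0.56] ang [ 0.18  0.59 -0.38]
```

View pics/top4z.png

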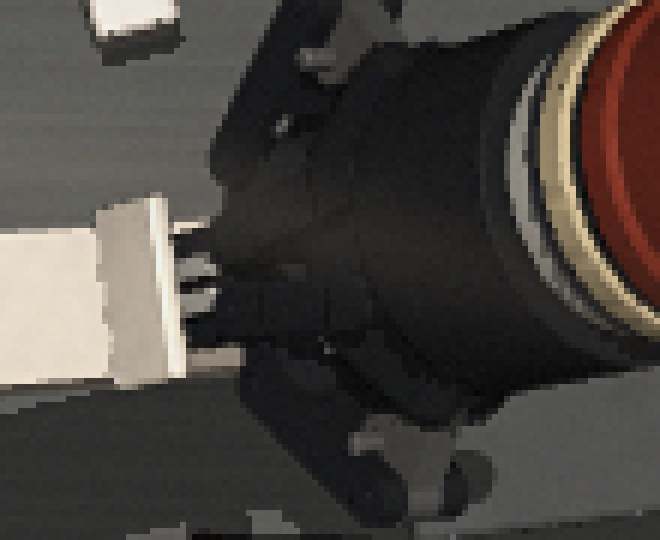

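View pics/side4z.png

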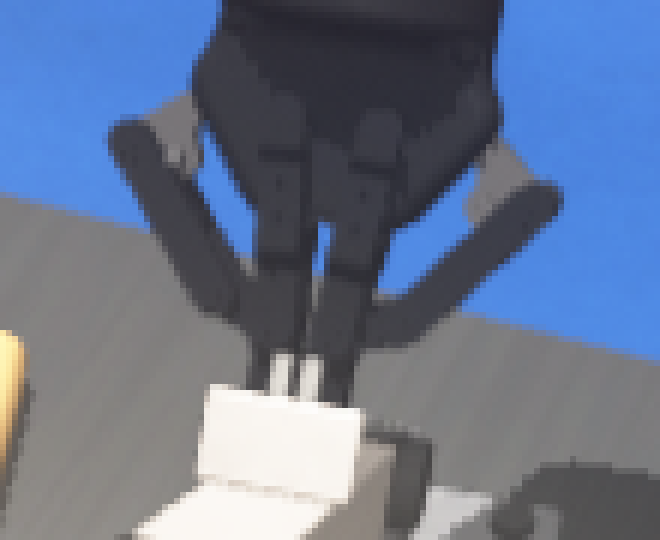

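Emit:
step_arm:
  moves:
    - {"tx":1,"ty":0,"tz":0.3,"ax":0,"ay":0,"az":0}
    - {"tx":2,"ty":0,"tz":0.3,"ax":0,"ay":0,"az":0}
    - {"tx":3,"ty":0,"tz":0.3,"ax":0,"ay":0,"az":0}
    - {"tx":4,"ty":0,"tz":0.3,"ax":0,"ay":0,"az":0}
    - {"tx":5,"ty":0,"tz":0.3,"ax":0,"ay":0,"az":0}
    - {"tx":6,"ty":0,"tz":0.3,"ax":0,"ay":0,"az":0}

```text
time_s: 7.3
position: [0.5814, -0.033, 0.1933]
tool_rot: [-1.777, -2.02, -0.494]
ft_force: [-0.1, -13.1, -2.6]
gripper_width: 0.002
```

Run:
```python
from h import *
avg(3)
```

```text
t 7.45 UYN [3.7  0.73 0.47] sd [0.02 0.02 0.01] F [-11.28   2.32   4.78] sd [0.4  0.55 0.19] ang [ 0.26  0.87 -0.54]
```

Emit:
step_arm:
  moves:
    - {"tx":1,"ty":0,"tz":0.3,"ax":0,"ay":0,"az":0}
    - {"tx":2,"ty":0,"tz":0.5,"ax":0,"ay":0,"az":0}
    - {"tx":3,"ty":0,"tz":0.5,"ax":0,"ay":0,"az":0}
    - {"tx":4,"ty":0,"tz":0.5,"ax":0,"ay":0,"az":0}
    - {"tx":5,"ty":0,"tz":0.5,"ax":0,"ay":0,"az":0}
    - {"tx":5,"ty":0,"tz":0.5,"ax":0,"ay":0,"az":0}

```text
time_s: 8.05
position: [0.5813, -0.0326, 0.1936]
tool_rot: [-1.785, -2.022, -0.49]
ft_force: [1.1, -15.9, -6.2]
gripper_width: -0.003
```

Run:
```python
from h import *
avg(3)
```

```text
t 8.2 UYN [4.08 0.72 0.54] sd [0.01 0.01 0.01] F [-17.73   2.12   3.72] sd [0.24 0.4  0.52] ang [ 0.37  1.23 -0.73]
```

Emit:
step_arm:
  moves:
    - {"tx":-1,"ty":0,"tz":0.5,"ax":0.2,"ay":0.8,"az":-0.4}
    - {"tx":-2,"ty":0,"tz":1,"ax":0.3,"ay":1.5,"az":-0.7}
    - {"tx":-2,"ty":0,"tz":1.5,"ax":0.3,"ay":2,"az":-0.7}
    - {"tx":-2,"ty":0,"tz":1.8,"ax":0.3,"ay":2,"az":-0.7}

```text
time_s: 8.6
position: [0.581, -0.0276, 0.1959]
tool_rot: [-1.738, -2.007, -0.523]
ft_force: [-3.7, -14.2, 10.4]
gripper_width: 0.001
```

Run:
```python
from h import *
avg(3)
for n,(x,y,w,h_) in(("side",(300,140,110,90)),("top",(300,215,110,90))):
    p,d=bot.snapshot(n);q=cv2.resize(p[y:y+h_,x:x+w],None,fx=6,fy=6,interpolation=cv2.INTER_NEAREST);cv2.imwrite(f"pics/{n}5z.png",q);cv2.imwrite(f"pics/{n}5.png",p)
```

```text
t 8.75 UYN [ 9.6   0.42 -0.08] sd [0.01 0.   0.01] F [-6.32  5.46 14.97] sd [0.61 0.17 0.61] ang [-0.01 -1.31  0.28]
```

View pics/top5z.png

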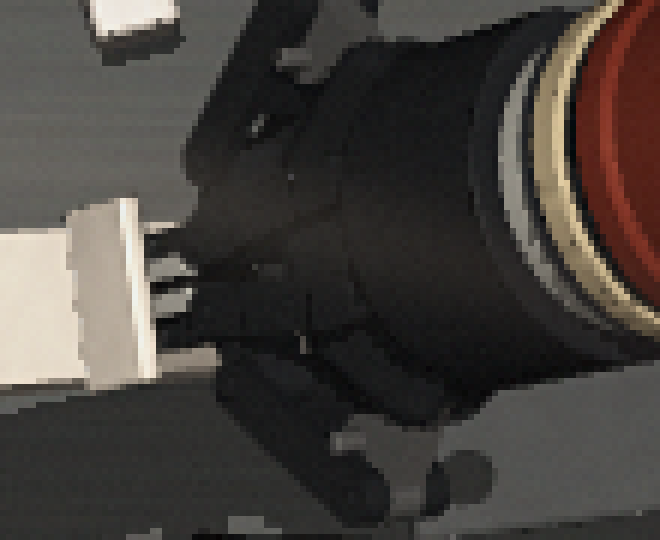

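View pics/side5z.png

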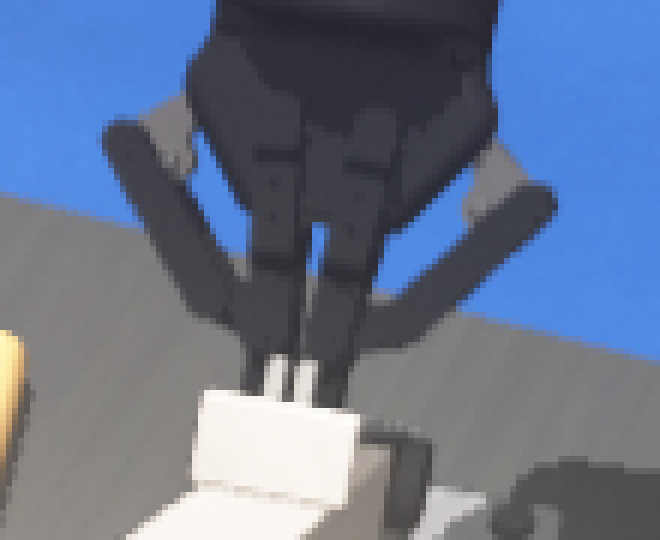

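Emit:
step_arm:
  moves:
    - {"tx":0.5,"ty":0,"tz":-1,"ax":0,"ay":-0.4,"az":0}
    - {"tx":2,"ty":0,"tz":-2,"ax":0,"ay":-0.8,"az":0}
    - {"tx":4,"ty":0,"tz":-2.5,"ax":0,"ay":-0.8,"az":0}
    - {"tx":6,"ty":0,"tz":-2.5,"ax":0,"ay":-0.8,"az":0}
    - {"tx":8,"ty":0,"tz":-2.5,"ax":0,"ay":-0.8,"az":0}
    - {"tx":10,"ty":0,"tz":-2.5,"ax":0,"ay":-0.8,"az":0}
    - {"tx":12,"ty":0,"tz":-2.5,"ax":0,"ay":-0.8,"az":0}
    - {"tx":14,"ty":0,"tz":-2.5,"ax":0,"ay":-0.8,"az":0}

```text
time_s: 9.65
position: [0.5793, -0.0155, 0.2039]
tool_rot: [-1.744, -2.017, -0.512]
ft_force: [-0.9, -8.5, -1.6]
gripper_width: 0.004
```

Run:
```python
from h import *
avg(3)
```

```text
t 9.8 UYN [25.03  0.42  0.2 ] sd [0.1  0.02 0.  ] F [-5.89  1.92  3.9 ] sd [0.4  0.33 0.28] ang [-0.1  -0.68  0.36]
```

Emit:
step_arm:
  moves:
    - {"tx":1.5,"ty":0,"tz":-0.3,"ax":0,"ay":0,"az":0}
    - {"tx":3,"ty":0,"tz":-0.3,"ax":0,"ay":0,"az":0}
    - {"tx":4.5,"ty":0,"tz":-0.3,"ax":0,"ay":0,"az":0}
    - {"tx":6,"ty":0,"tz":-0.3,"ax":0,"ay":0,"az":0}
    - {"tx":7.5,"ty":0,"tz":-0.3,"ax":0,"ay":0,"az":0}
    - {"tx":9,"ty":0,"tz":-0.3,"ax":0,"ay":0,"az":0}
    - {"tx":10.5,"ty":0,"tz":-0.3,"ax":0,"ay":0,"az":0}
    - {"tx":12,"ty":0,"tz":-0.3,"ax":0,"ay":0,"az":0}
    - {"tx":13,"ty":0,"tz":-0.3,"ax":0,"ay":0,"az":0}
    - {"tx":13,"ty":0,"tz":-0.3,"ax":0,"ay":0,"az":0}

```text
time_s: 10.8
position: [0.5775, -0.0028, 0.2119]
tool_rot: [-1.74, -2.016, -0.514]
ft_force: [-0.6, -5.4, -0.1]
gripper_width: -0.002
```

Run:
```python
from h import *
avg(3)
```

```text
t 10.95 UYN [39.41  0.42  0.21] sd [0.05 0.01 0.01] F [-4.68  0.95  2.38] sd [0.13 0.35 0.13] ang [-0.13 -0.8   0.41]
```

Emit:
step_arm:
  moves:
    - {"tx":0.8,"ty":0,"tz":0,"ax":0,"ay":0,"az":0}
    - {"tx":1.6,"ty":0,"tz":0,"ax":0,"ay":0,"az":0}
    - {"tx":2.4,"ty":0,"tz":0,"ax":0,"ay":0,"az":0}
    - {"tx":3.2,"ty":0,"tz":0,"ax":0,"ay":0,"az":0}
    - {"tx":4,"ty":0,"tz":0,"ax":0,"ay":0,"az":0}
    - {"tx":4.8,"ty":0,"tz":0,"ax":0,"ay":0,"az":0}
    - {"tx":5.6,"ty":0,"tz":0,"ax":0,"ay":0,"az":0}
    - {"tx":6.4,"ty":0,"tz":0,"ax":0,"ay":0,"az":0}
    - {"tx":7,"ty":0,"tz":0,"ax":0,"ay":0,"az":0}
    - {"tx":7,"ty":0,"tz":0,"ax":0,"ay":0,"az":0}

```text
time_s: 11.95
position: [0.5767, 0.0028, 0.2155]
tool_rot: [-1.741, -2.016, -0.514]
ft_force: [0.7, -6.7, -4.4]
gripper_width: -0.003
```

Run:
```python
from h import *
avg(3)
for n,(x,y,w,h_) in(("side",(280,140,110,90)),("top",(290,215,110,90))):
    p,d=bot.snapshot(n);q=cv2.resize(p[y:y+h_,x:x+w],None,fx=6,fy=6,interpolation=cv2.INTER_NEAREST);cv2.imwrite(f"pics/{n}6z.png",q);cv2.imwrite(f"pics/{n}6.png",p)
```

```text
t 12.1 UYN [45.96  0.42  0.26] sd [0.01 0.02 0.01] F [-8.09 -0.26  0.36] sd [0.17 0.3  0.55] ang [-0.11 -0.75  0.4 ]
```

View pics/top6z.png

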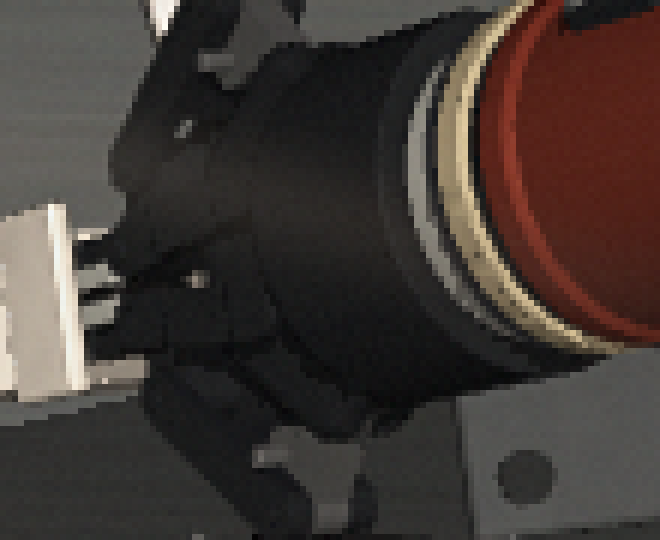

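Emit:
step_arm:
  moves:
    - {"tx":0.8,"ty":0,"tz":0,"ax":0,"ay":0,"az":0}
    - {"tx":1.6,"ty":0,"tz":0,"ax":0,"ay":0,"az":0}
    - {"tx":2.4,"ty":0,"tz":0,"ax":0,"ay":0,"az":0}
    - {"tx":3.2,"ty":0,"tz":0,"ax":0,"ay":0,"az":0}
    - {"tx":4,"ty":0,"tz":0,"ax":0,"ay":0,"az":0}

```text
time_s: 12.7
position: [0.5766, 0.003, 0.2157]
tool_rot: [-1.747, -2.018, -0.51]
ft_force: [3.0, -10.8, -9.4]
gripper_width: -0.002
```

Run:
```python
from h import *
avg(3)
```

```text
t 12.85 UYN [46.24  0.46  0.32] sd [0.01 0.01 0.01] F [-14.12  -1.    -1.73] sd [0.37 0.6  0.16] ang [-0.05 -0.46  0.25]
```

Emit:
step_arm:
  moves:
    - {"tx":-4,"ty":0,"tz":0,"ax":0,"ay":0,"az":0}
    - {"tx":-7,"ty":0,"tz":-0.5,"ax":0,"ay":0,"az":0}
    - {"tx":-9,"ty":0,"tz":-2,"ax":0,"ay":0,"az":0}
    - {"tx":-10,"ty":0,"tz":-6,"ax":0,"ay":0,"az":0}
    - {"tx":-10,"ty":0,"tz":-15,"ax":0,"ay":0,"az":0}
    - {"tx":-11,"ty":0,"tz":-35,"ax":0,"ay":0,"az":0}
    - {"tx":-15,"ty":0,"tz":-65,"ax":0,"ay":0,"az":0}
    - {"tx":-30,"ty":0,"tz":-100,"ax":0,"ay":0,"az":0}
    - {"tx":-60,"ty":0,"tz":-130,"ax":0,"ay":0,"az":0}
    - {"tx":-100,"ty":0,"tz":-150,"ax":0,"ay":0,"az":0}
    - {"tx":-140,"ty":0,"tz":-160,"ax":0,"ay":0,"az":0}
    - {"tx":-180,"ty":0,"tz":-165,"ax":0,"ay":0,"az":0}
    - {"tx":-180,"ty":0,"tz":-165,"ax":0,"ay":0,"az":0}

```text
time_s: 14.15
position: [0.6102, -0.2347, 0.2559]
tool_rot: [-1.743, -2.006, -0.514]
ft_force: [-0.3, -1.2, -0.3]
gripper_width: 0.001
```

Run:
```python
from h import *
avg(2)
c=Cam("top");print("button",c.proj(B+.006*N),"flush",c.proj(B))
for n,(x,y,w,h_) in(("side",(240,160,180,130)),("top",(250,215,150,100))):
    p,d=bot.snapshot(n);q=cv2.resize(p[y:y+h_,x:x+w],None,fx=4.4,fy=4.4,interpolation=cv2.INTER_CUBIC);cv2.imwrite(f"pics/{n}7z.png",q);cv2.imwrite(f"pics/{n}7.png",p);np.save(f"pics/{n}7.npy",d)
```

```text
t 14.25 UYN [-130.04   -1.55  161.7 ] sd [1.63 0.54 0.07] F [ 1.19 -0.55 -0.27] sd [0.25 0.07 0.36] ang [-0.15 -1.29  0.56]
button [329.57765804 263.30917662] flush [327.27103301 263.89287807]
```

View pics/top7z.png

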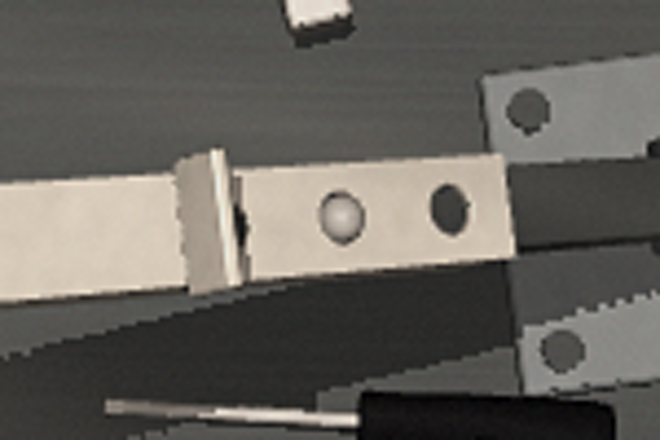

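View pics/top7.png

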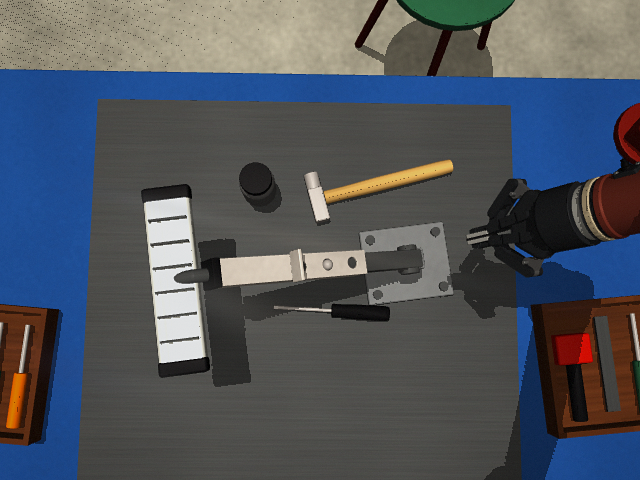

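View pics/side7.png

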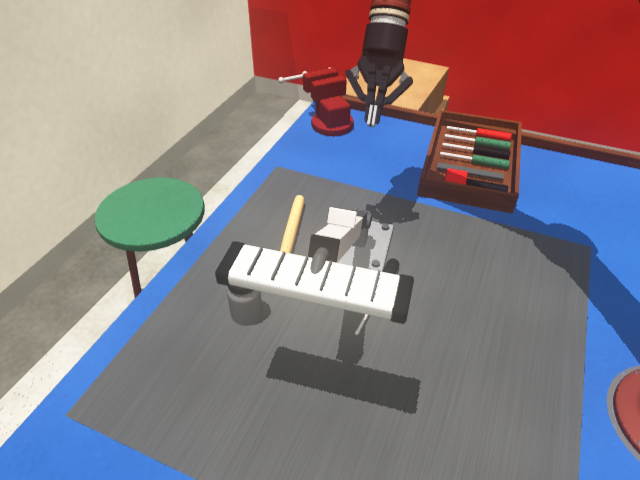

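The top view shows the bright button in the middle hole at about (328,264), with the plate 45 mm further uphill. The bystanders look unmoved. Next I check how far the button stands out, using depth.

Run:
```python
from h import *
c=Cam("top");p=cv2.imread("pics/top7.png");d=np.load("pics/top7.npy");d0=np.load("pics/top0.npy");p0=cv2.imread("pics/top0.png")
Y=np.cross(N,U)
u,v=np.meshgrid(np.arange(310,350),np.arange(250,280));P=c.pts(u,v,d[v,u])-B;h_=P@N*1e3;a=P@U*1e3;b=P@Y*1e3
r=np.hypot(a,b)
print("face",np.median(h_[(r>11)&(r<14)&(abs(b)<14)]),"crown",np.sort(h_[r<5]).round(1)[-12:],np.median(h_[r<3]))
print("old hole depth near, 45mm up")
# bystander change
for n,(x,y,w,h2) in dict(jar=(235,155,45,60),hammer=(300,155,160,72),driver=(270,300,125,26)).items():
    print(n,np.abs(p[y:y+h2,x:x+w].astype(int)-p0[y:y+h2,x:x+w]).mean().round(2),(np.abs(d-d0)[y:y+h2,x:x+w]>.01).sum())
```

```text
face -0.021766078571828128 crown [5.1 5.3 5.4 5.5 5.6 5.6 5.7 5.8 5.9 5.9 6.1 6.3] 5.330923296895857
old hole depth near, 45mm up
jar 2.75 24
hammer 3.89 113
driver 3.84 23
```

Run:
```python
from h import *
for n in("0","7"):
    p=cv2.imread(f"pics/top{n}.png");m=cv2.inRange(cv2.cvtColor(p,cv2.COLOR_BGR2HSV),(12,90,90),(30,255,255))[155:230,300:460];v,u=np.nonzero(m);print(len(u),u.mean(),v.mean())
print(bot.observe()["qd"].round(3)); print(bot.hand_in())
```

```text
1798 89.14516129032258 25.343715239154616
1803 89.09262340543539 25.37603993344426
[-0.01  -0.015 -0.003  0.005  0.009 -0.003  0.   ]
the job is handed in; nothing more can be done
None
```

The lamp is up one hole and the job is handed in, at about 14.3 s of the 32 s allowed. I pressed the snap button flush with the shut fingertips, pushed uphill against the thumb plate until the tube stopped, then backed off clear.

- **Tube stop:** the fingertip was about 46 mm uphill of where the first hole began. Pushing harder (8 N to 14 N) moved it only another 0.3 mm.
- **Button:** the final top view shows it in the next hole. Its crown measures 5.3–6 mm above the face, which fits fully out at 6 mm within the depth noise.
- **Hammer, screwdriver and jar:** they look unmoved in the before and after pictures. The hammer handle's image position shifted by less than 0.1 pixel. A raw depth comparison flagged some pixels around all three, most of them (113) around the hammer, which I put down to noise. I checked only the hammer further.
- **Snag on the way:** the first push stalled at about 18 N, because the tilted tip was not holding the button quite flush. Squaring the tip and pressing harder freed it. No reading I took was over about 18 N, well below the limits.

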